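Push a vial tray home on its rails and shut the gate

TASK

Using only pushes of the fingertips, push the vial tray along its rails, by the upright plate at its rear, until you feel it drop into the locating notches. Then push the gate bar round by its black pin until it stops, fully across the rails behind the tray. Stop when you feel each part reach its stop rather than forcing it, do not lift or tip the tray, and leave the loose things nearby where they are.

Things in the scene. Friction and masses are not known exactly. Their poses are not given: they have to be found in the camera images.
- dock: fixed dock, 193 mm long: grey deck 94 mm wide, 10 mm thick, two steel rails (tops 30 mm above the worktop, x -125 to +60 mm) between aluminium guides (y +-38 to 43 mm, tops at 44 mm). Origin on the worktop under the centre of the tray's home place; x along the rails, the way the tray must be pushed (roughly away from the robot and to its right), y left of that, z up
- dock_home (a point): where the tray's origin lies when home: dock x = y = 0, 24 mm above the worktop; axes as the dock's. The rails have notches 14 mm long and 6 mm deep; all four feet of the tray drop in together there (2 mm of play along x). A home tray holds firm against further pushing, up to at least 20 N; do not force it with over 40 N
- tray: loose white block 100x72x14 mm with four capped vials fixed in it, about 0.5 kg, on four small feet. Origin at its centre, level with the foot soles; x along the rails, the way to push, z up. Block 8 to 22 mm above the origin, vials (x from -18 mm on) up to 72 mm. Starts 30 to 65 mm short of home on the rail tops; slides with 1 to 4 N, 2 mm of play to each side
- push_plate (a point): middle of the rear face of the tray's upright aluminium plate, the face to push on (towards +x); 50 mm behind the tray's origin, 26 mm above it. The plate is 64 mm wide and reaches from 8 to 44 mm above the tray's origin
- gate (a joint): angle of the flat steel gate bar about its upright pivot: 0 = along the dock's -x, clear of the rails; grows clockwise seen from above; 1.57 = pointing to the dock's +y, straight across the rails behind the home tray, at its hard stop. Stays where it is left; moves with about 1 N at the pin. Starts between -0.15 and 0.2. It can cross only when the tray is home
- gate_hinge (a point): pivot of the gate bar, at mid thickness of the bar, 57 mm above the worktop, at dock x = -64, y = -60 mm; axes as the dock's. The bar is 14 mm wide, 10 mm thick and reaches 65 mm from the pivot
- gate_pin (a point): middle of the upright black pin on the free end of the bar, 58 mm from the pivot; pin 12 mm in diameter, reaching from 62 to 101 mm above the worktop
- clamp_ring: small sealing clamp ring, 44x60x12 mm, lying on the worktop behind the start end of the rails; not to be disturbed
- brass_fitting: brass tube fitting, 13x49x11 mm, lying on the worktop behind the start end of the rails; not to be disturbed
- spare_vial: upright capped glass vial, 28 mm across and 58 mm tall, standing on the worktop left of the start end of the rails; not to be disturbed

How it is judged:
On the way, in this order (a step that is already met when the one before it is completed fails the run):
1. the tray has dropped home into its notches while the gate is still open (x of tray in the frame of dock between -0.0045 and 0.0045 m and y of tray in the frame of dock between -0.006 and 0.006 m and z of tray in the frame of dock below 0.0265 m and angle between tray's own z axis and vertical below 0.05 rad and value of joint gate below 0.6 rad), for 0.2 s.
2. the gate bar stands across the rails (value of joint gate above 1.5 rad), for 0.2 s.
At the end, for the whole second after the job is handed in: the tray sits level in its notches (within 4.5 mm of home along the rails, within 6 mm across, less than 2.5 mm above the notch floor, tilt under 0.05 rad) at rest, and the gate is across (over 1.5 rad) (x of tray in the frame of dock between -0.0045 and 0.0045 m and y of tray in the frame of dock between -0.006 and 0.006 m and z of tray in the frame of dock below 0.0265 m and angle between tray's own z axis and vertical below 0.05 rad and value of joint gate above 1.5 rad and linear speed of tray below 0.01 m/s); the robot touches nothing.
It fails at once if the tray or the gate is forced (pushed by the fingers with over 40 N) (contact force between the fingers and tray above 40 N or contact force between the fingers and gate above 40 N).
It fails at once if the tray is lifted over 10 mm above the rails (z of tray in the frame of dock above 0.04 m).
It fails at once if the tray is tipped by over 0.25 rad (angle between tray's own z axis and vertical above 0.25 rad).
It fails at once if a loose thing nearby is moved over 30 mm (distance of any of clamp_ring, brass_fitting, spare_vial from where it was at the start of the episode above 0.03 m).
It also fails if it takes over 45 s, if anything falls off the work surface, if the arm or the gripper's body presses on something with over 40 N, if the wrist force passes 120 N, or if a joint passes its speed limit or range.

ROBOT

A 7-joint arm with a two-finger parallel gripper is mounted at the origin on a cart in front of the work surface, level with it; the furniture and walls round the work are solid. World frame = base frame: x ahead of the robot, y to its left, z up, the work surface at z = 0. Lengths are in m, angles in rad, forces in N, time in s.
With the tool pointing down it reaches from about 0.4 to 0.85 m from the base axis. Payload 6.9 kg.
Tool frame: the origin (TCP) lies midway between the tips of the shut fingers; the grasp point (between the pads) lies behind it (ctrl.pinch_z is the z of the grasp point in the tool frame, in m); z points along the fingers, y is the line along which they close (so a half turn about z gives the same grasp; the last joint's range is limited). The gripper opens to 85 mm and grips with 20 to 120 N. Pads are 22 mm wide; open, the fingers measure 114 mm over their backs; the gripper's body (76 mm by 85 mm) begins 54 mm behind the grasp point. The pads swing forward as they close: fully open they stand 13 mm farther back than shut.
Start: joints at [-1.046, 0.507, -0.238, 1.5, 0.126, 1.149, -0.155], TCP at [0.255, 0.571, 0.231] pointing down, gripper open.
Joint ranges: [-3.08, 3.08], [-0.24, 2.05], [-1.43, 1.35], [0, 2.5], [-1.52, 4.66], [0.17, 1.96], [-2.89, 2.89]. Speed limits (rad/s): [2.39, 2.39, 3.14, 3.14, 3.14, 3.14, 3.14].

INTERFACE

Orientations are given as a unit quaternion [w, x, y, z].
In Python, from station import ctrl, get_state, vision, ticket, models gives the robot as it stands. Calls block until the motion is done:
- ctrl.movep(position, orientation): joint-space move of the TCP to a pose.
- ctrl.movel(position, frame=None, max_speed=0.15): straight line of the TCP; frame=None keeps the orientation; max_speed is the mean speed in m/s.
- ctrl.set_joints(angles): joint-space move.
- ctrl.ungrasp() and ctrl.close_gripper(force=None): open the fingers fully, or close them until they stop; force is the grip in N (None keeps the last).
- ctrl.pause(seconds).
- ctrl.ik(position, orientation): joint angles nearest the present ones, or None.
- get_state(): the state.
- vision.grab_frame(name): name is "scene" or "top" or "wrist"; returns (picture, depth): 400x640x3 uint8, blue, green, red; 400x640 float32, m along the optical axis (not along the pixel's ray), 0 where there is no reading.
- vision.camera_info(name): a dict with "mtx" (3x3 intrinsics, pixels), "R" (3x3) and "t" (3): a world point X has camera coordinates R X + t; the wrist camera has in their place "hand_eye" (4x4, takes a point from camera to tool coordinates, whose origin is the TCP and whose axes are the flange's). Camera axes: x right, y down, z forward; pixel columns grow to the right and rows downward; lengths in m; the calibration is good to about 2 mm. A picture is of the moment at which its call begins: read the wrist's pose just before it. camera_info takes no time and is no camera call.
A pose or a line that the arm cannot do raises ctrl.Unreachable and nothing moves.
- ticket.close_job(): hands the job in; it is judged then, once.
Trained networks look in the newest picture that a camera, given by its name, has taken for a name from the list of things; names that differ only in an ending like _2 or _b are one class to them, and where a whole thing is asked for, a point or a joint stands for the part that bears it (a point fixed in the world has none). Each returns a list of dicts, best first, with "p" (0 to 1); they miss things now and then, are a little off and sometimes report something else, mostly with a low value. They report only what shows in the picture. A call takes as long as a camera call.
- models.recognise(camera, target): "point" ([column, row] in pixels, amid what is visible of it).
- models.masks_of(camera, target): "mask" (400x640 bool, what is visible of it) and "point" ([column, row] in pixels, amid what is visible of it).
The state is a dict: "time": time; "qpos": joint angles; "qd": joint speeds; "tau": joint torques, N m; "tcp_pos": TCP position; "eef_rot": TCP orientation; "contact_force": force on the tool from outside, world axes, zero at the start; "wrist_torque": the same for the moment, N m; "width": finger opening in m; "gripper_force": force on a finger pad.
Only numpy, scipy, OpenCV 4.12 (cv2) and the standard library are available. Lean on these libraries where they do the work, as an engineer would, in place of code of your own. Each camera call takes 0.05 s, during which the arm holds its last target. There are 200 camera calls.

## Working session

There is one attempt and no reset: what is moved stays moved. The work goes in short steps, each a Python script; the robot and the scene stay as the last script left them, time stands still between calls to the robot, and variables do not carry over. Pictures are saved under pics/ and viewed, at most 10 in all, crops included, and the job is handed in when it is done.

```bash
ls; mkdir -p pics
cat > h.py <<'E'
import numpy as np, cv2
from station import ctrl, get_state, vision, ticket, models
def world(cam,depth,mask_or_px):
    ci=vision.camera_info(cam);K=np.array(ci["mtx"]);R=np.array(ci["R"]);t=np.array(ci["t"]).ravel()
    if isinstance(mask_or_px,np.ndarray) and mask_or_px.dtype==bool:
        v,u=np.nonzero(mask_or_px&(depth>0))
    else:
        u=np.array([mask_or_px[0]]).astype(int);v=np.array([mask_or_px[1]]).astype(int)
    z=depth[v,u];c=np.stack([(u-K[0,2])/K[0,0]*z,(v-K[1,2])/K[1,1]*z,z])
    return (R.T@(c-t[:,None])).T
E
python3 - <<'E'
from h import *
for cam in ("top","scene"):
    im,d=vision.grab_frame(cam);cv2.imwrite(f"pics/{cam}0.png",im);np.save(cam+"0.npy",d)
    for n in ("dock","tray","push_plate","gate","gate_pin","clamp_ring","brass_fitting","spare_vial"):
        r=models.masks_of(cam,n)
        for o in r[:1]:
            P=world(cam,d,o["mask"]); np.save(f"m_{cam}_{n}.npy",o["mask"])
            print(cam,n,round(o["p"],2),np.round(o["point"]),len(P),np.median(P,0).round(3),P.min(0).round(3),P.max(0).round(3))
        if n in("gate_pin","push_plate"):
            for o in models.recognise(cam,n)[:2]: print("  rec",o["p"],o["point"],world(cam,d,o["point"]).round(3))
print(get_state()["time"])
E
```

```text
pics
top dock 0.79 [344. 218.] 2376 [0.409 0.326 0.03 ] [ 0.314  0.22  -0.001] [0.522 0.426 0.103]
top tray 0.68 [342. 202.] 1504 [0.423 0.331 0.054] [0.368 0.271 0.026] [0.479 0.388 0.106]
  rec 0.96 [341.4, 201.2] [[0.425 0.329 0.051]]
top gate 0.76 [341. 238.] 265 [0.345 0.33  0.063] [0.314 0.297 0.001] [0.373 0.36  0.103]
top gate_pin 0.76 [338. 237.] 267 [0.345 0.33  0.063] [0.314 0.297 0.001] [0.371 0.36  0.103]
  rec 0.76 [340.9, 238.9] [[0.345 0.33  0.063]]
top clamp_ring 0.6 [275. 230.] 296 [0.358 0.479 0.007] [ 0.341  0.442 -0.004] [0.38  0.5   0.015]
top brass_fitting 0.26 [274. 229.] 266 [0.357 0.48  0.007] [ 0.341  0.44  -0.003] [0.378 0.5   0.015]
scene dock 0.62 [344. 226.] 2205 [0.368 0.355 0.028] [ 0.214  0.205 -0.003] [0.526 0.523 0.296]
scene tray 0.88 [332. 192.] 1612 [0.415 0.33  0.067] [ 0.365  0.217 -0.001] [0.524 0.381 0.105]
scene push_plate 0.7 [333. 192.] 1581 [0.416 0.329 0.067] [ 0.365  0.238 -0.001] [0.549 0.381 0.104]
  rec 0.67 [331.4, 190.8] [[0.439 0.32  0.05 ]]
  rec 0.65 [346.5, 230.4] [[0.36  0.339 0.01 ]]
scene gate 0.58 [354. 219.] 261 [0.324 0.349 0.064] [0.312 0.297 0.01 ] [0.393 0.361 0.104]
scene gate_pin 0.56 [359. 218.] 246 [0.324 0.349 0.065] [0.312 0.303 0.052] [0.373 0.361 0.104]
  rec 0.62 [356.9, 215.9] [[0.319 0.352 0.103]]
scene clamp_ring 0.62 [288. 264.] 382 [0.357 0.479 0.007] [ 0.339  0.441 -0.003] [0.385 0.502 0.014]
scene brass_fitting 0.6 [261. 256.] 57 [0.397 0.514 0.009] [0.387 0.501 0.003] [0.411 0.527 0.013]
scene spare_vial 0.86 [278. 231.] 318 [0.42  0.463 0.035] [ 0.229  0.431 -0.002] [0.468 0.557 0.313]
1.1
```

Run:
```python
import cv2
a=cv2.imread("pics/top0.png")[130:310,220:460];b=cv2.imread("pics/scene0.png")[110:300,200:460]
cv2.imwrite("pics/c1.png",cv2.resize(a,(800,600),interpolation=cv2.INTER_CUBIC));cv2.imwrite("pics/c2.png",cv2.resize(b,(800,585),interpolation=cv2.INTER_CUBIC))
```

```text
(no output)
```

View pics/c1.png

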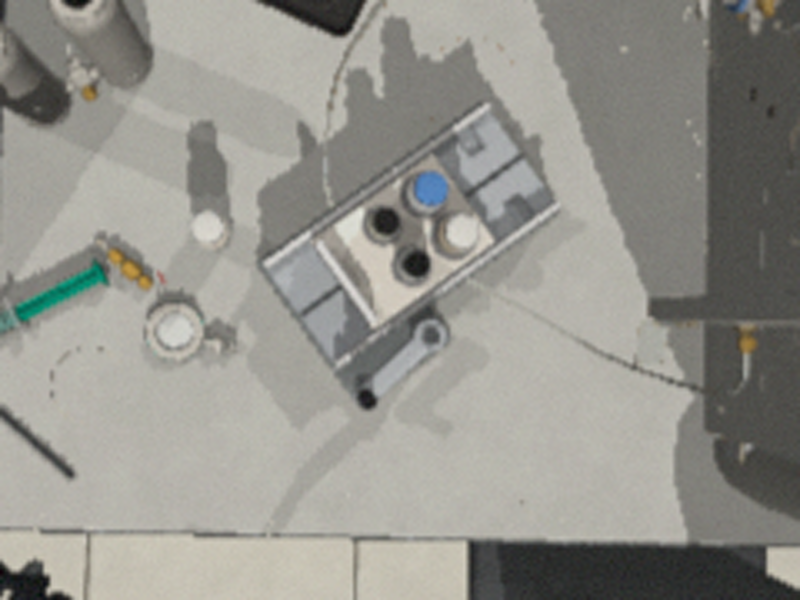

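View pics/c2.png

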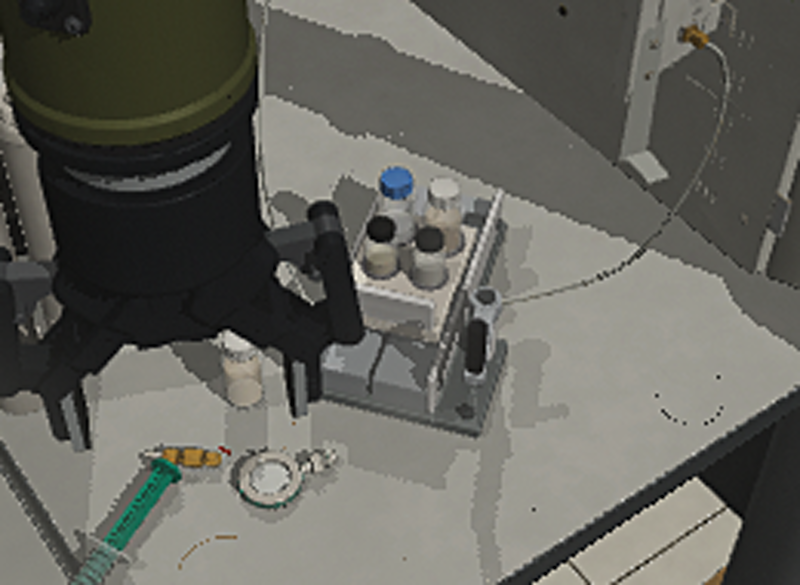

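The top crop shows the dock running toward the upper right. The plate is at about (345,285), the gate bar runs from its pivot at (430,333) to the black pin at (367,398), and the ring, fitting and spare vial are to the left of the start end. Next I'll fit the dock from depth.

Run:
```python
from h import *
d=np.load("top0.npy")
P=world("top",d,np.ones((400,640),bool))
def sel(c,r,lo,hi): return P[(np.hypot(*(P[:,:2]-c).T)<r)&(P[:,2]>lo)&(P[:,2]<hi)]
G=sel((.42,.325),.14,.038,.048)
# guides: rotate to best angle
best=None
for a in np.radians(np.arange(-90,0,.25)):
    n=np.array([-np.sin(a),np.cos(a)]);q=G[:,:2]@n
    h,e=np.histogram(q,np.arange(q.min(),q.max()+.003,.003)); s=(h.astype(float)**2).sum()
    if best is None or s>best[0]: best=(s,a)
a=best[1];x=np.array([np.cos(a),np.sin(a)]);n=np.array([-x[1],x[0]]);q=G[:,:2]@n
h,e=np.histogram(q,np.arange(q.min(),q.max()+.003,.003));print(np.degrees(a));print([(round(float(E),3),int(H)) for E,H in zip(e,h) if H>8])
pin=sel((.32,.35),.04,.09,.11);print("pin",len(pin),np.median(pin,0),np.ptp(pin,axis=0))
bar=sel((.345,.33),.06,.054,.07);print("bar",len(bar),bar.min(0),bar.max(0))
b=bar[:,:2];u,s,v=np.linalg.svd(b-b.mean(0));print("bar angle",np.degrees(np.arctan2(*v[0][::-1])),b.mean(0),np.sort((b-b.mean(0))@v[0])[[0,2,-3,-1]])
D=sel((.42,.325),.15,.005,.016);
for nm,S in(("guides",G),("deck",D)):
    print(nm,len(S),cv2.minAreaRect(S[:,:2].astype(np.float32)*1000))
pl=sel((.39,.355),.06,.068,.08);print("plate",len(pl),np.c_[pl[:,:2]@x,pl[:,:2]@n].round(3).tolist()[:60:2])
print("x,n of bar mean",b.mean(0)@x,b.mean(0)@n)
T=sel((.42,.325),.15,.085,.12);print("vial tops",len(T),np.c_[T[:,:2]@x,T[:,:2]@n].min(0),np.c_[T[:,:2]@x,T[:,:2]@n].max(0))
T=sel((.42,.325),.15,.046,.058);S=np.c_[T[:,:2]@x,T[:,:2]@n];print("tray block",len(T),np.percentile(S,[2,98],axis=0))
S=np.c_[G[:,:2]@x,G[:,:2]@n];print("guide ext",np.percentile(S,[1,99],axis=0))
S=np.c_[D[:,:2]@x,D[:,:2]@n];print("deck ext",np.percentile(S,[1,99],axis=0))
```

```text
-52.75
[(0.495, 113), (0.498, 81), (0.576, 114), (0.579, 74), (0.609, 9)]
pin 29 [0.32280271 0.35313768 0.10050674] [0.01020176 0.01031601 0.01285603]
bar 246 [0.3141299  0.30223926 0.05404519] [0.40093672 0.36333501 0.06891718]
bar angle 148.4940784202854 [0.3520549  0.32940533] [-0.04834633 -0.04412105  0.04443745  0.04569787]
guides 431 ((443.7131652832031, 351.4903564453125), (142.8007049560547, 211.8641357421875), 37.20957565307617)
deck 589 ((418.84979248046875, 311.6977233886719), (234.33570861816406, 279.53717041015625), 55.69731521606445)
plate 158 [[-0.006, 0.564], [-0.003, 0.561], [-0.0, 0.557], [0.0, 0.554], [-0.015, 0.562], [-0.018, 0.562], [-0.002, 0.548], [-0.003, 0.546], [-0.02, 0.555], [-0.021, 0.554], [-0.008, 0.544], [-0.023, 0.552], [-0.018, 0.548], [-0.01, 0.543], [-0.022, 0.549], [-0.019, 0.546], [-0.015, 0.544], [-0.053, 0.569], [0.009, 0.524], [-0.054, 0.567], [-0.05, 0.564], [-0.055, 0.565], [-0.052, 0.563], [-0.005, 0.529], [-0.002, 0.526], [-0.055, 0.562], [-0.051, 0.559], [-0.012, 0.531], [0.011, 0.515], [-0.054, 0.559]]
x,n of bar mean -0.04911058783434276 0.47962347127060023
vial tops 396 [-0.09159096  0.40042251] [0.08058597 0.65719151]
tray block 985 [[-0.1053678   0.50168368]
 [ 0.04270403  0.62088542]]
guide ext [[-0.11336158  0.49464796]
 [ 0.09232238  0.63040936]]
deck ext [[-0.1494771  0.4322923]
 [ 0.0980413  0.6089987]]
```

```bash
cat >> h.py <<'E'
from scipy.spatial.transform import Rotation as Ro
A=np.radians(-52.75);X=np.array([np.cos(A),np.sin(A)]);N=np.array([-X[1],X[0]])
O=.0358*X+.5385*N
def W(x,y,z): return np.r_[O+x*X+y*N,z]
def dk(p): p=np.array(p);return np.r_[(p[:2]-O)@X,(p[:2]-O)@N,p[2]]
def quat(yd): # tool down, closing line along dock-frame direction yd
    y=np.r_[yd[0]*X+yd[1]*N,0];y/=np.linalg.norm(y);z=np.array([0,0,-1.])
    q=Ro.from_matrix(np.c_[np.cross(y,z),y,z]).as_quat();return q[[3,0,1,2]]
def F(): 
    f=np.array(get_state()["contact_force"]);return np.array([f[:2]@X,f[:2]@N,f[2]])
E
python3 - <<'E'
from h import *
d=np.load("top0.npy");P=world("top",d,np.ones((400,640),bool));S=np.c_[(P[:,:2]-O)@X,(P[:,:2]-O)@N,P[:,2]]
g=S[(abs(abs(S[:,1])-.0405)<.004)&(S[:,2]>.038)&(S[:,2]<.05)&(abs(S[:,0])<.17)]
for s in(1,-1):
    k=g[g[:,1]*s>0];print(s,np.sort(k[:,0])[[0,1,2,-3,-2,-1]].round(3),np.polyfit(k[:,0],k[:,1],1))
k=S[(abs(S[:,1])<.03)&(abs(S[:,0]+.09)<.04)&(S[:,2]>.06)&(S[:,2]<.08)];print("plate",len(k),np.percentile(k,[5,50,95],axis=0).round(3))
print("pinch",ctrl.pinch_z,get_state()["eef_rot"],F())
for s in(1,-1):
    print(s,ctrl.ik(W(-.13,0,.05),quat((0,s))))
    for gg in(-.13,.7,1.57):
        r=np.array([-np.cos(gg),np.sin(gg)]);t=np.array([np.sin(gg),np.cos(gg)]);c=np.array([-.064,-.06])+.058*r-.02*t
        print("  ",gg,ctrl.ik(W(*c,.075),quat(s*r)))
E
```

```text
1 [-0.125 -0.124 -0.123  0.056  0.057  0.059] [-0.00064153  0.03938329]
-1 [-0.125 -0.124 -0.123  0.057  0.057  0.059] [-0.00068739 -0.04127373]
plate 126 [[-0.092 -0.026  0.067]
 [-0.088 -0.003  0.075]
 [-0.052  0.025  0.078]]
pinch -0.0187 [-6.91718680e-06  2.08363965e-01  9.78051357e-01 -2.35004844e-05] [-0.44457974 -0.18421766  0.77644885]
1 [-0.80722266  0.59912016 -0.09274379  1.92698729  0.09007861  0.61940845
 -0.30715898]
   -0.13 [-0.56155512  0.49361355 -0.46299749  2.12494878  0.38266259  0.60255392
  1.05499974]
   0.7 [-0.68008358  0.52743918 -0.27495447  2.00425122  0.23110969  0.63924497
  0.4150967 ]
   1.57 [-0.72298584  0.55323589 -0.09349393  1.92656817  0.07955217  0.66528117
 -0.21430311]
-1 [-0.36264451  0.71922973 -0.8160424   1.92127927  0.71599514  0.8199982
  2.21875187]
   -0.13 [-1.03563059  0.47583312  0.21358741  2.13075908 -0.18622096  0.55205407
 -1.47676661]
   0.7 [-1.15318958  0.55749533  0.42884409  2.01021932 -0.37234578  0.64940263
 -2.10216408]
   1.57 [-0.25870011  0.67586635 -0.84021121  1.92067971  0.66858705  0.8505258
  2.33706513]
```

Run:
```python
from h import *
q=quat((0,1))
ctrl.close_gripper(); ctrl.movep(W(-.135,0,.19),q); ctrl.movel(W(-.135,0,.05),max_speed=.15)
print(get_state()["width"],dk(get_state()["tcp_pos"]).round(4)); f0=F();print(f0.round(2))
x=-.135;tx=None
while x<-.04:
    x+=.0015; ctrl.movel(W(x,0,.05),max_speed=.03)
    f=F()-f0; p=dk(get_state()["tcp_pos"]); print(round(x,4),round(p[0],4),f.round(1),end=" | ")
    if f[0]<-9: break
print(get_state()["time"])
im,d=vision.grab_frame("top");cv2.imwrite("pics/t1.png",cv2.resize(im[130:310,220:460],(800,600)))
```

```text
9.555335902037279e-06 [-0.1355  0.0006  0.0507]
[ 0.35 -0.12  0.7 ]
-0.1335 -0.1334 [-0.4  1.  -0.4] | -0.132 -0.1318 [-0.7  0.  -0.3] | -0.1305 -0.1303 [-1.2 -0.1 -1.5] | -0.129 -0.1288 [-0.7  0.1 -0.9] | -0.1275 -0.1273 [-0.9  0.4 -0.5] | -0.126 -0.1258 [-0.1  0.3 -0.9] | -0.1245 -0.1244 [-0.2 -0.1 -0.5] | -0.123 -0.1229 [-0.1 -0.  -1.5] | -0.1215 -0.1214 [-0.7  0.2 -0.5] | -0.12 -0.1199 [-0.   0.2 -0.9] | -0.1185 -0.1183 [-0.8 -0.4 -1.2] | -0.117 -0.1169 [-0.9  0.7 -1.7] | -0.1155 -0.1154 [-0.5 -0.2 -0.8] | -0.114 -0.1139 [ 0.2 -0.1 -0.3] | -0.1125 -0.1123 [-0.  -0.1 -0.9] | -0.111 -0.1108 [-0.4  0.1 -0.8] | -0.1095 -0.1094 [-1.1  0.6 -0.4] | -0.108 -0.1078 [-0.  -0.3 -1. ] | -0.1065 -0.1064 [-0.8  0.5 -0.7] | -0.105 -0.1048 [ 0.3  1.  -0.9] | -0.1035 -0.1036 [-1.  -0.3 -0.3] | -0.102 -0.1025 [-4.5  0.5 -0.6] | -0.1005 -0.1006 [-2.9 -0.2 -1. ] | -0.099 -0.0988 [-3.1  1.2 -1.2] | -0.0975 -0.0972 [-2.  -0.2 -1.7] | -0.096 -0.0958 [-2.6 -0.7 -0.5] | -0.0945 -0.0943 [-2.8  0.5 -0.1] | -0.093 -0.0928 [-3.  -0.7  0. ] | -0.0915 -0.0913 [-3.1 -0.3 -0.5] | -0.09 -0.0898 [-4.2 -0.2  0.1] | -0.0885 -0.0883 [-2.8 -0.2  0.1] | -0.087 -0.0868 [-2.5  0.5  0.5] | -0.0855 -0.0853 [-3.5  0.  -0.2] | -0.084 -0.0838 [-3.6  0.4 -0.3] | -0.0825 -0.0823 [-5.2 -0.4 -0.1] | -0.081 -0.0808 [-3.4  1.  -0.4] | -0.0795 -0.0793 [-3.9  0.6  0.3] | -0.078 -0.0777 [-3.7 -0.   0.4] | -0.0765 -0.0763 [-3.7  1.2  0.3] | -0.075 -0.0748 [-3.7 -0.9  0.6] | -0.0735 -0.0733 [-3.9  0.5  0.8] | -0.072 -0.0718 [-3.6 -0.4  0.4] | -0.0705 -0.0703 [-3.6  0.1  1.3] | -0.069 -0.0688 [-4.1  0.2  0.2] | -0.0675 -0.0672 [-4.5  0.5  0.6] | -0.066 -0.0657 [-4.1  0.5  0.5] | -0.0645 -0.0635 [-0.9  1.1  0.1] | -0.063 -0.0626 [-1.5  0.2 -1.4] | -0.0615 -0.0614 [-2.7 -0.  -2. ] | -0.06 -0.0604 [-4.9 -1.  -1.3] | -0.0585 -0.0603 [-8.1 -1.8 -0.3] | -0.057 -0.0602 [-11.5  -2.1   0.8] | 16.7833
```

View pics/t1.png

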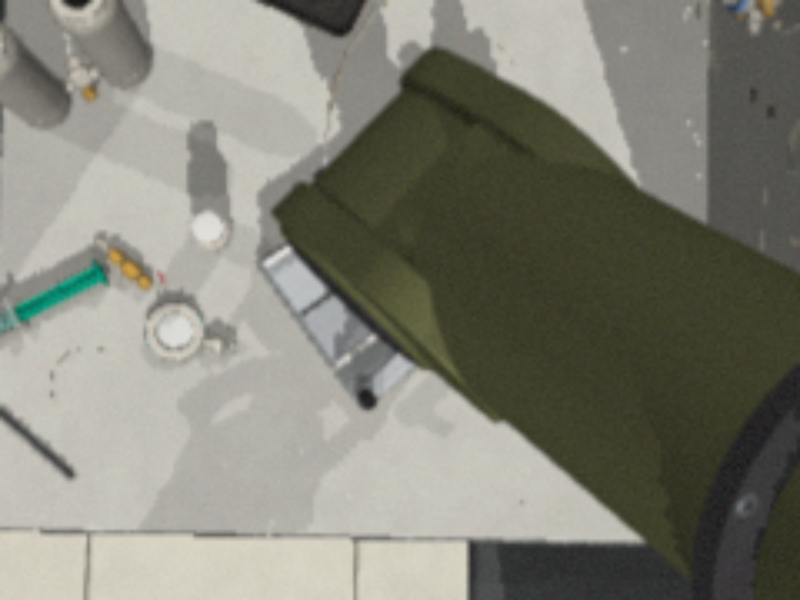

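The force fell away at x ≈ -64 mm, then rose to a firm stop at the expected home position. The pin is still at crop (367,398), so the gate hasn't moved. Gate next.

Run:
```python
from h import *
def pose(c,gap=.0165):
    r=np.array([-np.cos(c),np.sin(c)]);t=np.array([np.sin(c),np.cos(c)])
    return np.array([-.064,-.0605])+.058*r-gap*t,quat(r),t
ctrl.movel(W(-.085,0,.05),max_speed=.1); ctrl.movel(W(-.10,0,.17),max_speed=.2)
p,q,t=pose(-.4); ctrl.movep(W(*p,.17),q); ctrl.movel(W(*p,.076),max_speed=.15)
f0=F();print(get_state()["time"],f0.round(1));c=-.4
while c<1.68:
    c+=.06 if c<1.4 else .025
    p,q,t=pose(c);ctrl.movel(W(*p,.076),q,max_speed=.04)
    f=F()-f0;ft=f[:2]@t;print(round(c,3),round(ft,1),f.round(1),end=" | ")
    if ft<-(7 if c>1.4 else 12): break
print(get_state()["time"],dk(get_state()["tcp_pos"]))
```

```text
20.2583 [-0.3  0.   1.1]
-0.34 0.4 [ 0.1  0.5 -0.9] | -0.28 -0.3 [-0.  -0.3 -0.5] | -0.22 -0.7 [-0.8 -0.9 -1.4] | -0.16 -0.5 [-0.4 -0.6 -1.5] | -0.1 -0.0 [ 0.3 -0.  -1.8] | -0.04 0.3 [ 0.2  0.3 -1. ] | 0.02 -0.5 [ 0.4 -0.6 -1.4] | 0.08 0.3 [ 0.6  0.2 -2. ] | 0.14 0.6 [ 0.5  0.5 -1.7] | 0.2 1.0 [ 0.7  0.9 -2.2] | 0.26 -0.3 [ 1.  -0.6 -0.9] | 0.32 0.1 [ 0.1  0.1 -1.5] | 0.38 -0.0 [ 0.5 -0.2 -1.2] | 0.44 -0.5 [ 0.2 -0.6 -1. ] | 0.5 0.5 [ 0.2  0.4 -0.5] | 0.56 -0.3 [-0.  -0.4 -0.5] | 0.62 -0.3 [ 0.2 -0.5 -1. ] | 0.68 -0.1 [-0.4  0.3 -1.9] | 0.74 0.4 [ 0.5  0.  -1.1] | 0.8 -0.5 [-0.1 -0.7 -1.5] | 0.86 0.9 [ 1.3 -0.1 -1.2] | 0.92 0.4 [ 0.7 -0.3 -1. ] | 0.98 0.1 [ 0.2 -0.1 -1.1] | 1.04 0.3 [ 0.3 -0.  -1. ] | 1.1 0.1 [ 0.2 -0.1 -1.7] | 1.16 0.1 [ 0.1 -0.1 -1.4] | 1.22 -0.1 [ 0.  -0.3 -0.9] | 1.28 0.0 [-0.1  0.3 -1.2] | 1.34 0.1 [ 0.2 -0.3 -0.4] | 1.4 0.5 [ 0.6 -0.4 -1.1] | 1.425 -0.8 [-0.6 -1.1 -1.9] | 1.45 -0.2 [-0.1 -0.9 -1.7] | 1.475 0.2 [ 0.3 -0.8 -1.3] | 1.5 0.8 [ 0.8 -0.2 -1. ] | 1.525 0.1 [ 0.1  0.2 -0.9] | 1.55 -2.7 [-2.7 -0.5 -0.9] | 1.575 -6.1 [-6.1 -0.7 -0.1] | 1.6 -10.1 [-10.1  -1.2   0.2] | 29.7583 [-0.08192431 -0.00230883  0.07602959]
```

Run:
```python
from h import *
ctrl.movel(W(-.11,-.002,.076),max_speed=.1); ctrl.movel(W(-.13,0,.2),max_speed=.2)
ctrl.set_joints([-1.046,.507,-.238,1.5,.126,1.149,-.155])
im,d=vision.grab_frame("top");cv2.imwrite("pics/t2.png",cv2.resize(im[130:310,220:460],(800,600),interpolation=cv2.INTER_CUBIC))
P=world("top",d,np.ones((400,640),bool));S=np.c_[(P[:,:2]-O)@X,(P[:,:2]-O)@N,P[:,2]]
k=S[(abs(S[:,0]+.064)<.03)&(abs(S[:,1]+.002)<.03)&(S[:,2]>.09)&(S[:,2]<.11)&(S[:,0]<-.045)];print("pin",len(k),np.median(k,0).round(4))
k=S[(abs(S[:,0]+.064)<.02)&(S[:,1]>-.075)&(S[:,1]<.012)&(S[:,2]>.057)&(S[:,2]<.07)&(S[:,0]<-.054)];print("bar",len(k),np.polyfit(k[:,1],k[:,0],1))
k=S[(abs(S[:,0])<.06)&(abs(S[:,1])<.034)];
b=k[(k[:,2]>.036)&(k[:,2]<.056)];print("block z",np.median(b[:,2]),np.percentile(b[:,0],[2,98]));print("time",get_state()["time"],F())
```

```text
pin 28 [-0.0648 -0.003   0.1002]
bar 215 [-0.02153146 -0.06600592]
block z 0.04640519482517821 [-0.04842219  0.04955195]
time 31.8917 [ 0.72129951  0.09527965 -0.1968065 ]
```

View pics/t2.png

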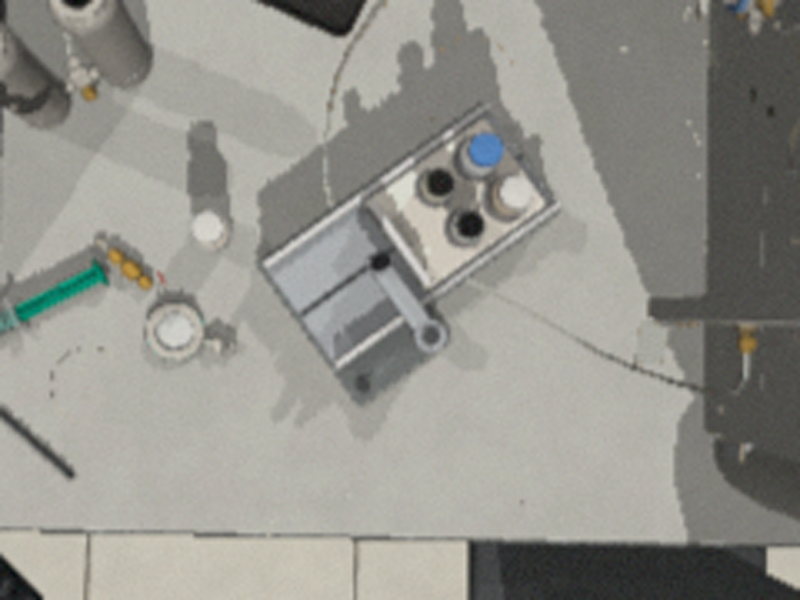

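The bar lies straight across from its pivot at (432,333) to the pin at (380,262), just behind the plate. The block top is at 46 mm, so the tray is home, and the loose things haven't moved.

```bash
python3 -c "
from station import ticket; print(ticket.close_job())"
```

```text
the job is handed in; nothing more can be done
None
```

The tray is home in its notches and the gate bar is across the rails at its stop (about 1.55 rad). I felt about 11 N at the tray's stop and 10 N at the gate's, the loose things stayed where they were, and I handed the job in at about 32 s; no verdict was returned.

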